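# Stand the fallen spice jar up in its lane and snap its cap on

## Task

The washed spice jar has fallen over in the narrow wooden tray: stand it upright in the tray again, between the two tins, without knocking these or anything else on the worktop about. Then take the orange cap from the worktop and press it squarely down onto the jar's mouth until it snaps fully home, and keep pressing: finish while still pushing down firmly on the cap, with the jar standing in the tray and without touching the jar itself.

Things in the scene. Friction and masses are not known exactly. Their poses are not given: they have to be found in the camera images.
- lane: Light wooden tray (the lane), fixed: 342 x 62 mm outside, long along its x axis; floor 4 mm thick, rim 4 mm thick with its top 10 mm above the worktop; inside 334 x 54 mm. Origin: centre of its underside on the worktop, z up. +x points to the robot's left, turned up to 0.4 rad. A jar standing in it has its underside 4 mm above the worktop and 4 mm play to either rim.
- jar: Blue spice jar, white neck, paper label, loose, 100 mm tall, 110 to 230 g. Origin: centre of its underside; z runs along it to the mouth. Body 46 mm across from z = 3 to 74 mm (foot 43 mm), shoulder to z = 80, neck 31 mm across. At the start it lies along the tray on its floor (axis 27 mm above the worktop), mouth to the tray's -x end, underside at +50 to +95 mm in the tray's x.
- jar_mouth (a point): Centre of the jar's flat top (mouth), on its axis, 100 mm from its underside. The top is 29 mm across and widens downwards at 45 degrees to a snap bead 38 mm across at 93 to 95 mm from the underside, below which it narrows to the neck.
- cap: Round orange cap, white disc on top, loose, standing mouth down on the worktop, 58 mm across, 30 mm tall, 80 g. Origin: centre of its underside, z up. Bore of 47 mm from below, 18 mm deep, under a 12 mm solid top. Snapped home its inner top rests on the jar's mouth: its origin is then 82 mm up the jar's axis (86 mm above the worktop, cap top at 116 mm); it is rigid there when pushed on.
- catches (a point): Centre of the ring of six small white sprung catches inside the cap, 6 mm above its underside; they leave a 32 mm opening. They meet the jar's bead with the cap about 11 mm above home; pushing on spreads them, with a push rising to some 8 to 14 N; then they slip under the bead, the push needed drops suddenly and the cap goes home.
- tin_green: Neighbour: short aluminium tin with a green band and grey lid, 46 mm across, 65 mm tall, loose, standing in the tray near one of its ends, its centre 130 to 140 mm from the tray's centre. Origin: centre of its underside, z up.
- tin_yellow: Neighbour: the same tin with a yellow band, loose, standing near the tray's other end, its centre 130 to 140 mm from the tray's centre. Origin: centre of its underside, z up.
- mug: Bystander: white mug, 80 mm across, 92 mm tall, loose, to the robot's left. Origin: centre of its underside.
- soap: Bystander: green bottle of washing-up soap, 60 mm across, 180 mm tall, loose, to the robot's left. Origin: centre of its underside.
- can: Bystander: red food can, 72 mm across, 105 mm tall, loose, to the robot's right. Origin: centre of its underside.
- bowl: Bystander: terracotta bowl, 140 mm across, 55 mm tall, loose, to the robot's right. Origin: centre of its underside.
- spatula: Bystander: wooden-handled spatula lying flat across beyond the tray, loose. Origin: its middle, at the underside.
Mind the look-alikes: they are no part of the job. Leave any pink or purple look-alike of the tin_green alone.

How it is judged:
By the outcome, as a careful person would: the job done as asked, in the order asked, and still so for the second after the job is handed in, while the arm keeps its last pose, push and grip.
It also fails if it takes over 66 s, if anything falls off the work surface, if the arm or the gripper's body presses on something with over 40 N, if the wrist force passes 120 N, or if a joint passes its speed limit or range.

## Robot

A 7-joint arm with a two-finger parallel gripper is mounted at the origin on the work surface. World frame = base frame: x ahead of the robot, y to its left, z up, the work surface at z = 0. Lengths are in m, angles in rad, forces in N, time in s.
With the tool pointing down it reaches from about 0.4 to 0.85 m from the base axis. Payload 6.9 kg.
Tool frame: the origin (TCP) lies midway between the tips of the shut fingers; the grasp point (between the pads) lies 19 mm behind it; z points along the fingers, y is the line along which they close (so a half turn about z gives the same grasp; the last joint's range is limited). The gripper opens to 85 mm and grips with 20 to 120 N. Pads are 22 mm wide; open, the fingers measure 114 mm over their backs; the gripper's body (76 mm by 85 mm) begins 54 mm behind the grasp point. The pads swing forward as they close: fully open they stand 13 mm farther back than shut.
Start: joints at [1.292, 0.507, -0.238, 1.5, 0.126, 1.149, -0.155], TCP at [0.235, -0.579, 0.231] pointing down, gripper open.
Joint ranges: [-3.08, 3.08], [-0.24, 2.05], [-1.43, 1.35], [0, 2.5], [-1.52, 4.66], [0.17, 1.96], [-2.89, 2.89]. Speed limits (rad/s): [2.39, 2.39, 3.14, 3.14, 3.14, 3.14, 3.14].

## Interface

Orientations are given as a unit quaternion [x, y, z, w].
In Python, from cell import env gives the robot as it stands.
- The arm moves only by the tool move_arm, never from a script. Its argument "targets" is one flat list of numbers, 5 for each row, row after row: the opening, from -1 (shut) to 1 (fully open), then the shift along the tool's x, y, z in units of 30 mm (1.0 is 30 mm), then the turn about the tool's z in units of 6 degrees (1.0 is 6 degrees). A call has 1 to 8 rows; each row shifts and turns the commanded pose from where the row before left it, along the tool's axes as they then stand; what a row does not reach is not made up. A row lasts 1/10 s, in which the tool goes at most 50 mm and 8.59 degrees, less where a joint would pass 70% of its speed; a pose out of reach is approached as far as the arm can. A call is refused whole if a number of a shift passes 1 or a number of a turn 1, either way. A call with a gripper value outside its range is refused whole. The fingers move at their own pace and stop on an object; the grip force is fixed at half the most. Time passes only in rows, so rows that do not move let the fingers close. It gives the time, the measured TCP pose, the force, the opening and the grip force at its end, in the units of the state.
- env.state(): the state, without advancing time (a new reading comes with each control period).
- env.snapshot(name): name is "side" or "top"; returns a dict with "color" (480x640x3 uint8, red, green, blue), "camera_matrix" (3x3 intrinsics, pixels), "world_from_camera" (4x4, takes a point from camera to world coordinates). Camera axes: x right, y down, z forward; pixel columns grow to the right and rows downward; lengths in m; the calibration is good to about 2 mm. A picture is of the moment at which its call begins. There is no depth.
- env.sign_off(): hands the job in; it is judged then, once.
The state is a dict: "clock": time; "joint_positions": joint angles; "joint_vel": joint speeds; "effort": joint torques, N m; "tool_pos": TCP position; "ee_rot": TCP orientation; "force": force on the tool from outside, world axes, zero at the start; "moment": the same for the moment, N m; "finger_gap": finger opening in m; "grasp_force": force on a finger pad.
Only numpy, scipy, OpenCV 4.12 (cv2) and the standard library are available. Lean on these libraries where they do the work, as an engineer would, in place of code of your own. Each camera call takes 0.05 s, during which the arm holds its last target. There are 200 camera calls.

## Working session

There is one attempt and no reset: what is moved stays moved. The work goes in short steps, Python scripts to look and compute and a tool call to move; the robot and the scene stay as the last step left them, time stands still between calls to the robot, and variables do not carry over. Pictures are saved under pics/ and viewed, at most 10 in all, crops included, and the job is handed in when it is done.

Besides the shell and the picture viewer there is one more tool, called by a JSON object that holds its "name" and its "arguments". move_arm: Moves the arm, as the interface text tells. Its arguments: {"type":"object","properties":{"targets":{"type":"array"}},"required":["targets"]}

```bash
mkdir -p pics; ls
python3 - <<'E'
from cell import env
import cv2
for n in("top","side"):
    s=env.snapshot(n); cv2.imwrite(f"pics/{n}0.png",s["color"][:,:,::-1]); print(n,s["camera_matrix"].round(1).tolist(),s["world_from_camera"].round(4).tolist())
print(env.state())
E
```

```text
pics
top [[563.7, 0.0, 307.6], [0.0, 563.7, 236.3], [0.0, 0.0, 1.0]] [[-0.0273, -0.9936, 0.1092, 0.3621], [-0.9996, 0.0271, -0.0028, 0.0087], [-0.0002, -0.1093, -0.994, 1.6314], [0.0, 0.0, 0.0, 1.0]]
side [[493.3, 0.0, 316.2], [0.0, 493.3, 236.7], [0.0, 0.0, 1.0]] [[-0.9539, -0.216, 0.2085, 0.2887], [-0.2998, 0.7224, -0.6231, 0.8206], [-0.016, -0.6568, -0.7539, 1.0348], [0.0, 0.0, 0.0, 1.0]]
{'clock': 0.1, 'joint_positions': array([ 1.29149387,  0.50823936, -0.23754622,  1.50101393,  0.12572812,
        1.14887909, -0.15482946]), 'joint_vel': array([-0.00104559, -0.00165676,  0.00030215, -0.00302407,  0.00029305,
       -0.00031032,  0.00016115]), 'effort': array([-5.46976720e-03, -6.21842766e+01, -2.19469652e+00, -2.50206560e+01,
        1.24945433e-02,  7.75460328e-03,  2.46459045e-06]), 'tool_pos': array([ 0.23438046, -0.57892254,  0.23053259]), 'ee_rot': array([ 9.81547188e-01,  1.91218510e-01, -1.69370002e-04, -7.55079604e-04]), 'force': array([ 0.19335888,  0.26083604, -0.00839443]), 'moment': array([-0.03223698, -0.03692154,  0.00970909]), 'grasp_force': 0.0, 'finger_gap': 0.08540460117254535}
```

View pics/top0.png

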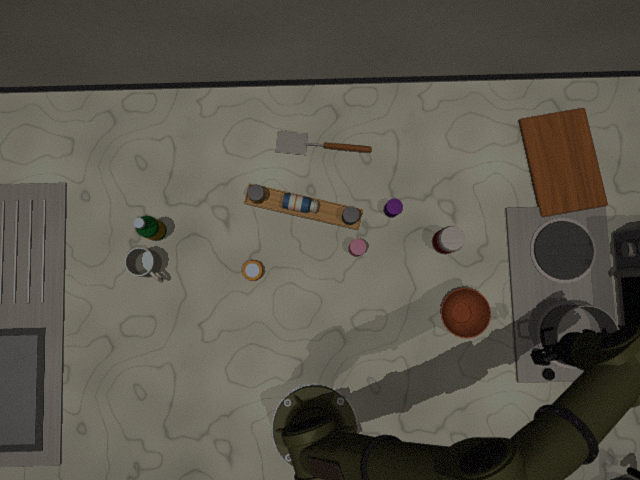

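View pics/side0.png

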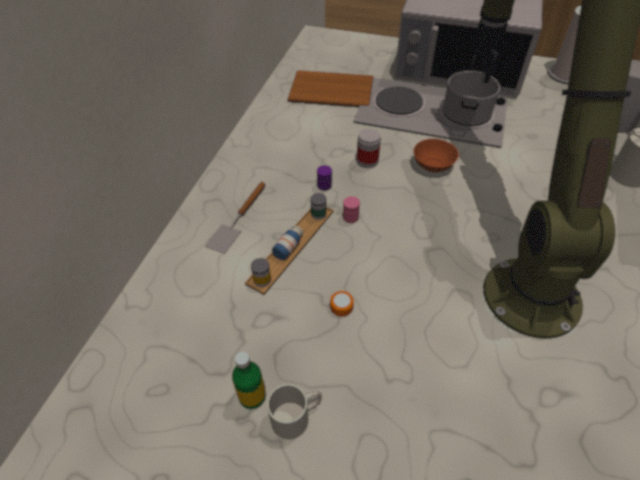

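Top view: the tray runs from (245,195) to (362,220). The jar lies at (283–320, 202) with its mouth to the right. Grey-lidded tins stand at (257,193) and (351,215).

What could be mistaken for what I want:
- **Jar:** the only blue item is at (300,202).
- **Cap:** the orange ring at (253,270) fits. The terracotta bowl at (466,313) doesn't.
- **Tins:** the pink (357,247) and purple (393,207) look-alikes are to be left alone.

Next is a close crop to check the choice.

Run:
```python
import cv2,numpy as np
t=cv2.imread("pics/top0.png")[175:290,235:375]; s=cv2.imread("pics/side0.png")[190:320,235:375]
f=lambda i:cv2.convertScaleAbs(cv2.resize(i,(390,int(390*i.shape[0]/i.shape[1])),interpolation=cv2.INTER_CUBIC),alpha=1.5)
a,b=f(t),f(s); h=max(a.shape[0],b.shape[0]); o=np.zeros((h,790,3),np.uint8); o[:a.shape[0],:390]=a; o[:b.shape[0],400:]=b
cv2.imwrite("pics/crop0.png",o)
```

```text
(no output)
```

View pics/crop0.png

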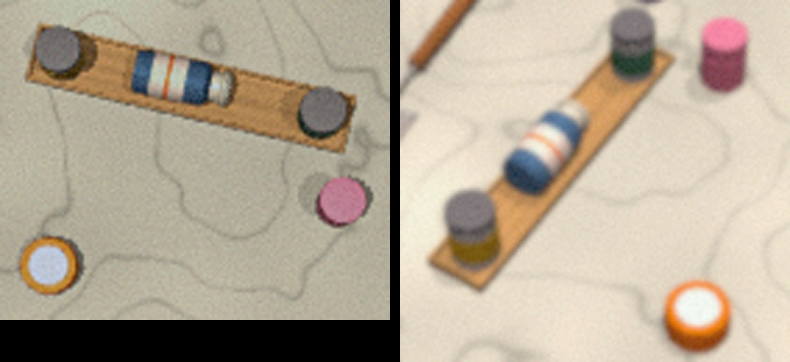

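The crop confirms the jar: a blue body with a paper label, white neck to the right, at the top-image pixels given. The tins with yellow and green bands stand at the tray's ends, and the orange cap with its white disc is at about (253,270). Now to measure positions.

```bash
cat > h.py <<'E'
import cv2,numpy as np
from cell import env
def shot(n,name=None):
    s=env.snapshot(n)
    if name: cv2.imwrite(f"pics/{name}.png",s["color"][:,:,::-1])
    return s
def ray(s,uv,z):
    K,T=s["camera_matrix"],s["world_from_camera"]
    uv=np.atleast_2d(uv).astype(float)
    d=np.c_[(uv-K[:2,2])/[K[0,0],K[1,1]],np.ones(len(uv))]@T[:3,:3].T; o=T[:3,3]
    return (o+d*((z-o[2])/d[:,2])[:,None])[:,:2]
def proj(s,P):
    K,T=s["camera_matrix"],s["world_from_camera"]
    c=(np.atleast_2d(P)-T[:3,3])@T[:3,:3]; c=c@K.T; return c[:,:2]/c[:,2:]
def comp(mask,near,r=60):
    n,l,st,c=cv2.connectedComponentsWithStats(mask.astype(np.uint8))
    g=[i for i in range(1,n) if st[i,4]>8 and np.hypot(*(c[i]-near))<r]
    i=max(g,key=lambda i:st[i,4]); return l==i,st[i],c[i]
def hsv(s): return cv2.cvtColor(s["color"],cv2.COLOR_RGB2HSV)
E
python3 - <<'E'
from h import *
S={n:shot(n) for n in("top","side")}
near=dict(top=dict(lane=(303,205),cap=(253,270),jar=(300,202),ty=(257,193),tg=(351,215)),
          side=dict(lane=(290,248),cap=(341,302),jar=(288,243),ty=(261,265),tg=(318,200)))
for n,s in S.items():
    H=hsv(s); h,sa,v=[H[...,i].astype(int) for i in range(3)]
    for k,p in near[n].items(): print(n,k,H[int(p[1]),int(p[0])])
    # blue jar
    m=(h>98)&(h<125)&(sa>90); b=np.argwhere(m)[:,::-1]; b=b[np.hypot(*(b-near[n]["jar"]).T)<30]
    print("blue n",len(b),"ext",b.min(0),b.max(0)," on z.027",ray(s,b.mean(0),.027))
    # orange cap -> whole filled
    m=(h<22)&(sa>150); o=np.argwhere(m)[:,::-1]; o=o[np.hypot(*(o-near[n]["cap"]).T)<22]
    hull=cv2.convexHull(o.astype(np.int32)); print("cap hull",cv2.minEnclosingCircle(hull), )
    w=(v>110)&(sa<60); yy,xx=np.mgrid[:480,:640]; mask=np.zeros((480,640),np.uint8); cv2.fillConvexPoly(mask,hull,1)
    d=(mask>0)&~((h<22)&(sa>120)); c=comp(d,near[n]["cap"],12); print("cap disc",c[1][4],c[2],ray(s,c[2],.030))
    # lids
    for k in("ty","tg"):
        lid=(v<95)&(sa<60); 
        try:
            c=comp(lid,near[n][k],14); print(k,c[1],c[2],ray(s,c[2],.069))
        except Exception as e: print(k,e)
    # lane wood
    m=(h>8)&(h<24)&(sa>75); l=np.argwhere(m)[:,::-1]; l=l[np.hypot(*(l-near[n]["lane"]).T)<75]
    m2=np.zeros((480,640),np.uint8); m2[l[:,1],l[:,0]]=1
    c=comp(m2,near[n]["lane"],60); pts=np.argwhere(c[0])[:,::-1]
    w=ray(s,pts,.010)*1000; r=cv2.minAreaRect(w.astype(np.float32)); print("lane",c[1],r)
E
```

```text
top lane [102 132  81]
top cap [112  27 142]
top jar [ 35  23 131]
top ty [ 0 10 77]
top tg [ 0 13 79]
blue n 180 ext [283 194] [310 211]  on z.027 [[0.63678658 0.03021483]]
cap hull ((252.27272033691406, 270.2727355957031), 10.417037963867188)
cap disc 177 [251.97175141 269.8700565 ] [[0.44652663 0.16457623]]
ty [248 184  16  17 211] [255.48815166 192.31279621] [[0.66221645 0.14729473]]
tg [343 206  16  18 223] [350.52017937 214.35426009] [[ 0.59231978 -0.11767021]]
lane [ 244  186  119   44 1531] ((628.9329833984375, 14.862014770507812), (341.93505859375, 63.292640686035156), 75.2044677734375)
side lane [ 12  47 124]
side cap [ 65   9 167]
side jar [ 13  59 163]
side ty [173  12  84]
side tg [174  15  84]
blue n 158 ext [274 231] [298 257]  on z.027 [[0.64010115 0.04849171]]
cap hull ((341.3955078125, 303.1865539550781), 12.097221374511719)
cap disc 204 [341.49509804 299.88235294] [[0.44680052 0.16671598]]
ty [252 259  17  18 238] [259.72689076 267.49579832] [[0.65927867 0.1585712 ]]
tg [311 194  16  17 221] [318.00452489 202.25339367] [[ 0.58900941 -0.09952782]]
lane [ 245  207   88   87 1434] ((631.1767578125, 18.5233154296875), (343.2894287109375, 69.28292846679688), 75.25135803222656)
```

```bash
cat >> h.py <<'E'
C=np.array([.6293,.0153]); A=np.deg2rad(75.2); U=np.array([np.cos(A),np.sin(A)]); V=np.array([-U[1],U[0]])
def lane2w(a,b=0): return C+a*U+b*V
E
python3 - <<'E'
from h import *
s=shot("top"); im=s["color"].astype(np.float32)
for a in range(-40,101,4):
    P=lane2w(a/1000); row=[]
    for b in (-.006,0,.006):
        p=lane2w(a/1000,b); u,v=proj(s,[p[0],p[1],.045])[0]
        row.append(cv2.getRectSubPix(im,(1,1),(float(u),float(v)))[0,0])
    m=np.mean(row,0).astype(int); print(a,m,end="; ")
# lateral of blue
H=hsv(s); h,sa=H[...,0].astype(int),H[...,1]
b=np.argwhere((h>98)&(h<125)&(sa>90))[:,::-1]; b=b[np.hypot(*(b-np.array([300,202])).T)<30]
w=ray(s,b,.027)-C; print("\nalong",np.percentile(w@U,[0,2,50,98,100]).round(4),"lat",np.percentile(w@V,[0,2,50,98,100]).round(4))
p=env.state()["tool_pos"]; q=env.state()["ee_rot"]
from scipy.spatial.transform import Rotation as R
print(R.from_quat(q).as_matrix().round(3))
E
```

```text
-40 [88 83 72]; -36 [109 107  97]; -32 [112 109  97]; -28 [125 125 116]; -24 [125 125 115]; -20 [54 58 61]; -16 [26 39 53]; -12 [41 62 81]; -8 [42 62 80]; -4 [43 62 81]; 0 [41 61 81]; 4 [67 80 90]; 8 [127 130 119]; 12 [128 133 121]; 16 [126 130 120]; 20 [126 117 100]; 24 [125  89  55]; 28 [126 130 118]; 32 [125 130 120]; 36 [129 133 121]; 40 [109 115 110]; 44 [48 67 82]; 48 [39 60 80]; 52 [44 64 81]; 56 [43 60 77]; 60 [85 71 56]; 64 [100  73  44]; 68 [105  78  50]; 72 [116  88  55]; 76 [118  89  54]; 80 [114  85  52]; 84 [114  87  54]; 88 [114  84  52]; 92 [117  87  56]; 96 [116  87  55]; 100 [80 60 35]; 
along [-0.0178 -0.0169  0.0004  0.058   0.0591] lat [-0.0243 -0.0232 -0.0033  0.016   0.0179]
[[ 0.927  0.375 -0.   ]
 [ 0.375 -0.927  0.001]
 [ 0.    -0.001 -1.   ]]
```

Measured:
- **Tray:** centre (0.629, 0.015), axis at 75.2°, 342 mm long, which matches the given size.
- **Jar:** base at about +59 mm along the tray, bead at about −35 mm.
- **Cap:** (0.4467, 0.1655).
- **Tins:** at +136 and −138 mm, within the stated 130–140 mm.

I'll turn the tool so it closes across the tray, then travel.

{"name": "move_arm", "arguments": {"targets": [1,0,0,0,-1,1,0,0,0,-1,1,0,0,0,-1,1,0,0,0,-1,1,0,0,0,-1,1,0,0,0,-1,1,0,0,0,-1,1,0,0,0,-1]}}

```text
clock: 1.05
tool_pos: [0.2345, -0.5792, 0.2311]
ee_rot: [0.818, 0.576, 0.0, -0.0]
force: [0.2, 0.5, 0.5]
finger_gap: 0.0851
grasp_force: 0.0
```

{"name": "move_arm", "arguments": {"targets": [1,0,0,0,-0.87,1,1,0.3,0,0,1,1,0.3,0,0,1,1,0.3,0,0,1,1,0.3,0,0,1,1,0.3,0,0,1,1,0.3,0,0,1,1,0.3,0,0]}}

```text
clock: 1.85
tool_pos: [0.3494, -0.3911, 0.2313]
ee_rot: [0.792, 0.611, -0.0, 0.0]
force: [1.2, 0.3, 0.1]
finger_gap: 0.0851
grasp_force: 0.0
```

{"name": "move_arm", "arguments": {"targets": [1,0.95,0.375,0,0,1,0.95,0.375,0,0,1,0.95,0.375,0,0,1,0.95,0.375,0,0,1,0.95,0.375,0,0,1,0.95,0.375,0,0,1,0.95,0.375,0,0,1,0.95,0.375,0,0]}}

```text
clock: 2.65
tool_pos: [0.4945, -0.1936, 0.2313]
ee_rot: [0.792, 0.611, -0.0, 0.0]
force: [-0.1, 0.2, -0.2]
finger_gap: 0.0853
grasp_force: 0.0
```

{"name": "move_arm", "arguments": {"targets": [1,0.95,0.375,0.5,0,1,0.95,0.375,0.5,0,1,0.95,0.375,0.5,0,1,0.95,0.375,0.5,0,1,0.95,0.375,0.5,0,1,0.95,0.375,0.5,0,1,1,0.375,0.5,0,1,0,0,0,0]}}

```text
clock: 3.45
tool_pos: [0.6219, -0.0147, 0.1242]
ee_rot: [0.79, 0.613, 0.001, -0.002]
force: [-1.6, 0.4, 0.2]
finger_gap: 0.0854
grasp_force: 0.0
```

{"name": "move_arm", "arguments": {"targets": [1,0,0,0.8,0,1,0,0,0.8,0,1,0,0,0.8,0,1,0,0,0.4,0,1,0,0,0,0]}}

```text
clock: 3.95
tool_pos: [0.6201, -0.0209, 0.0409]
ee_rot: [0.792, 0.61, -0.001, -0.001]
force: [-0.2, 0.5, 0.6]
finger_gap: 0.0851
grasp_force: 0.0
```

Run:
```python
from h import *
p=env.state()["tool_pos"]; d=p[:2]-C; print(p.round(4),"lane",(d@U).round(4),(d@V).round(4))
a,b=shot("top"),shot("side")
f=lambda i:cv2.convertScaleAbs(cv2.resize(i[:,:,::-1],(390,390),interpolation=cv2.INTER_CUBIC),alpha=1.6)
cv2.imwrite("pics/pre.png",np.hstack([f(a["color"][145:265,245:365]),f(b["color"][170:310,220:360])]))
```

```text
[ 0.6201 -0.0209  0.0409] lane -0.0373 -0.0003
```

View pics/pre.png

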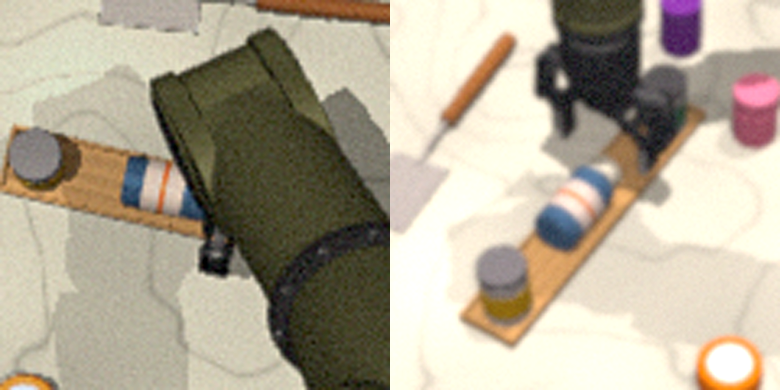

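The jar is undisturbed, with the fingers straddling its neck and tray in the side crop. Next I go down and close on the bead.

{"name": "move_arm", "arguments": {"targets": [1,0.06,0,0.5,0,1,0,0,0.5,0,1,0,0,0,0,-1,0,0,0,0,-1,0,0,0,0,-1,0,0,0,0,-1,0,0,0,0,-1,0,0,0,0]}}

```text
clock: 4.85
tool_pos: [0.6221, -0.0188, 0.0129]
ee_rot: [0.792, 0.611, 0.0, 0.0]
force: [-0.6, -1.3, 3.8]
finger_gap: 0.0346
grasp_force: 59.2
```

{"name": "move_arm", "arguments": {"targets": [-1,0.06,0,-0.35,0,-1,0.1,0,-0.35,0,-1,0.14,0,-0.35,0,-1,0.2,0,-0.35,0,-1,0,0,0,0]}}

```text
clock: 5.35
tool_pos: [0.6269, -0.002, 0.0565]
ee_rot: [0.791, 0.611, 0.002, 0.001]
force: [0.4, 0.8, -0.7]
finger_gap: 0.0345
grasp_force: 59.8
```

```bash
cat >> h.py <<'E'
def pair(name,ct=(245,145,120),cs=(220,170,140)):
    a,b=shot("top"),shot("side")
    f=lambda i,c:cv2.convertScaleAbs(cv2.resize(i["color"][c[1]:c[1]+c[2],c[0]:c[0]+c[2],::-1],(390,390),interpolation=cv2.INTER_CUBIC),alpha=1.6)
    cv2.imwrite(f"pics/{name}.png",np.hstack([f(a,ct),f(b,cs)])); return a,b
E
python3 - <<'E'
from h import *
pair("lift1"); s=env.state(); print(s["moment"],s["force"],s["finger_gap"])
E
```

```text
[-0.13386905  0.03383682 -0.01530002] [-0.07846604 -0.52113493 -2.46777795] 0.03434902440768917
```

View pics/lift1.png

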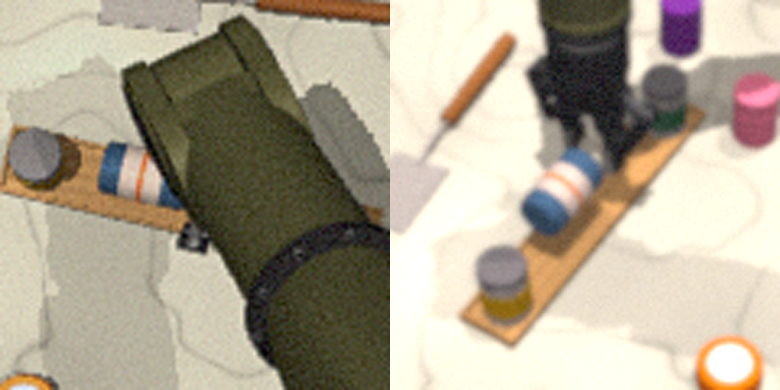

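Both crops show the jar held almost level by its bead, clear of the tin. It doesn't swing down at full grip. I'll raise it until it can hang just above the floor, then ease the grip in small steps and watch the force.

{"name": "move_arm", "arguments": {"targets": [-1,0,0,-0.5,0,-1,0,0,-0.57,0,-1,0,0,0,0]}}

```text
clock: 5.75
tool_pos: [0.6269, -0.0039, 0.0888]
ee_rot: [0.792, 0.61, 0.002, 0.001]
force: [0.6, 0.3, -1.0]
finger_gap: 0.0342
grasp_force: 59.9
```

{"name": "move_arm", "arguments": {"targets": [-0.3,0,0,0,0,-0.3,0,0,0,0]}}

```text
clock: 5.95
tool_pos: [0.625, -0.0043, 0.0857]
ee_rot: [0.792, 0.611, -0.001, -0.0]
force: [0.1, -0.2, -1.9]
finger_gap: 0.0344
grasp_force: 59.9
```

{"name": "move_arm", "arguments": {"targets": [-0.26,0,0,0,0,-0.26,0,0,0,0]}}

```text
clock: 6.15
tool_pos: [0.6251, -0.004, 0.0858]
ee_rot: [0.792, 0.611, -0.0, -0.0]
force: [-0.6, -0.1, -2.1]
finger_gap: 0.0341
grasp_force: 59.9
```

{"name": "move_arm", "arguments": {"targets": [-0.22,0,0,0,0,-0.22,0,0,0,0]}}

```text
clock: 6.35
tool_pos: [0.6254, -0.004, 0.0862]
ee_rot: [0.792, 0.611, -0.0, -0.0]
force: [0.1, -0.1, -2.2]
finger_gap: 0.0344
grasp_force: 59.9
```

{"name": "move_arm", "arguments": {"targets": [-0.2,0,0,0,0,-0.2,0,0,0,0]}}

```text
clock: 6.55
tool_pos: [0.6255, -0.004, 0.0864]
ee_rot: [0.792, 0.611, 0.0, -0.0]
force: [0.3, -0.9, -1.9]
finger_gap: 0.0344
grasp_force: 57.3
```

Run:
```python
from h import *
s=env.state(); print(s["moment"],s["force"],s["finger_gap"],s["grasp_force"])
```

```text
[-0.07605372  0.02482151 -0.04115087] [ 0.31266151 -0.85746967 -1.88318726] 0.034358757669034554 57.30714858043939
```

{"name": "move_arm", "arguments": {"targets": [-0.19,0,0,0,0,-0.19,0,0,0,0]}}

```text
clock: 6.75
tool_pos: [0.6255, -0.004, 0.0864]
ee_rot: [0.792, 0.611, 0.0, 0.0]
force: [-0.5, -0.3, -1.2]
finger_gap: 0.0349
grasp_force: 47.7
```

{"name": "move_arm", "arguments": {"targets": [-0.18,0,0,0,0,-0.18,0,0,0,0]}}

```text
clock: 6.95
tool_pos: [0.6255, -0.004, 0.0864]
ee_rot: [0.792, 0.611, 0.0, 0.0]
force: [0.5, -0.1, -1.0]
finger_gap: 0.0352
grasp_force: 38.6
```

Run:
```python
from h import *
pair("loose1"); s=env.state(); print(s["moment"],s["force"],s["finger_gap"],s["grasp_force"])
```

```text
[-0.03968166  0.03055523  0.05890181] [ 0.76425686 -0.0445316  -1.24238456] 0.03514962879687732 38.633136665448546
```

View pics/loose1.png

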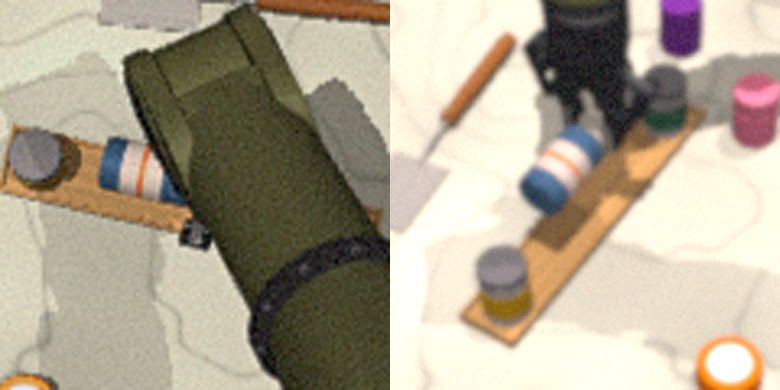

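The jar is still about level; the grip force falls roughly 9 N per 0.01 of opening. I'll keep easing and track the blue base in the side view by its numbers.

```bash
cat >> h.py <<'E'
def base():
    "lowest-left blue extent and blue centroid of the jar in the side view"
    s=shot("side"); H=hsv(s); h,sa=H[...,0].astype(int),H[...,1]
    b=np.argwhere((h>98)&(h<125)&(sa>90))[:,::-1]; b=b[np.hypot(*(b-np.array([285,235])).T)<45]
    st=env.state(); print("n",len(b),"mean",b.mean(0).round(1),"min",b.min(0),"max",b.max(0),"grip",st["grasp_force"],st["finger_gap"],"F",st["force"].round(1),"z",st["tool_pos"].round(4))
    return s,b
E
python3 -c "from h import *;base()"
```

```text
n 196 mean [280.4 230.4] min [268 192] max [311 245] grip 38.63347504287958 0.03537677331263675 F [-0.1 -0.  -2.1] z [ 0.6255 -0.004   0.0864]
```

{"name": "move_arm", "arguments": {"targets": [-0.17,0,0,0,0,-0.17,0,0,0,0]}}

```text
clock: 7.3
tool_pos: [0.6255, -0.004, 0.0864]
ee_rot: [0.792, 0.611, 0.0, -0.0]
force: [-0.3, 0.4, -0.8]
finger_gap: 0.0357
grasp_force: 30.2
```

{"name": "move_arm", "arguments": {"targets": [-0.16,0,0,0,0,-0.16,0,0,0,0]}}

```text
clock: 7.5
tool_pos: [0.6255, -0.004, 0.0864]
ee_rot: [0.792, 0.611, 0.0, -0.0]
force: [-0.5, -0.0, -1.7]
finger_gap: 0.0359
grasp_force: 22.6
```

```bash
python3 -c "from h import *;base()"
```

```text
n 174 mean [282.6 232. ] min [270 191] max [302 248] grip 22.54653516691178 0.03558748424637695 F [-0.1 -0.4 -1.3] z [ 0.6255 -0.004   0.0864]
```

It starts to swing at about 22 N.

{"name": "move_arm", "arguments": {"targets": [-0.16,0,0,0,0,-0.16,0,0,0,0,-0.155,0,0,0,0,-0.155,0,0,0,0]}}

```text
clock: 7.95
tool_pos: [0.6255, -0.004, 0.0864]
ee_rot: [0.792, 0.611, 0.0, -0.0]
force: [-0.1, 0.9, -1.3]
finger_gap: 0.0366
grasp_force: 19.0
```

```bash
python3 -c "from h import *;base()"
```

```text
n 153 mean [288.7 230.5] min [277 195] max [310 250] grip 19.040460758842528 0.03579480186460127 F [-1.2 -0.2 -1.5] z [ 0.6255 -0.004   0.0864]
```

{"name": "move_arm", "arguments": {"targets": [-0.155,0,0,0,0,-0.155,0,0,0,0,-0.15,0,0,0,0,-0.15,0,0,0,0]}}

```text
clock: 8.4
tool_pos: [0.6255, -0.004, 0.0864]
ee_rot: [0.792, 0.611, 0.0, 0.0]
force: [1.1, -1.1, -1.1]
finger_gap: 0.0367
grasp_force: 15.8
```

Run:
```python
from h import *
s,b=base()
p=env.state()["tool_pos"][:2]; print("lane",(p-C)@U,(p-C)@V)
for z in(.008,.05,.1): print(z,proj(s,[p[0],p[1],z]))
pair("swing")
```

```text
n 143 mean [288.9 229. ] min [274 193] max [311 250] grip 15.808952352963388 0.03638399939693458 F [ 0.4  0.2 -1.7] z [ 0.6255 -0.004   0.0864]
lane -0.01964483825242895 -0.001249468708337754
0.008 [[295.32797868 238.8558562 ]]
0.05 [[294.57839018 228.64912676]]
0.1 [[293.63799777 215.84432673]]
```

View pics/swing.png

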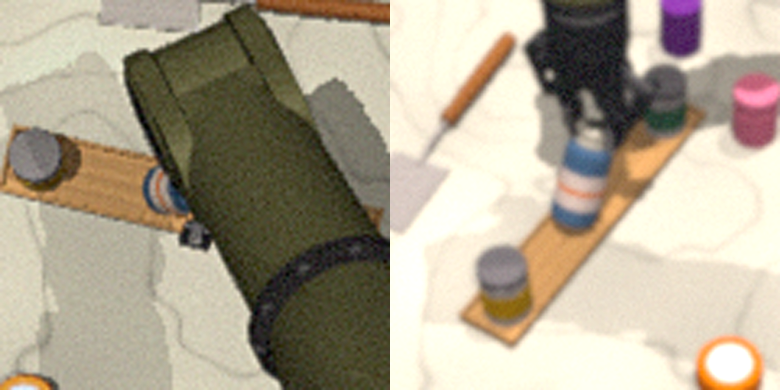

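It now hangs about 15–20° short of upright, with its foot corner probably just on the floor. I'll lift 4 mm so it can swing the rest.

{"name": "move_arm", "arguments": {"targets": [-0.15,0,0,-0.13,0,-0.15,0,0,0,0,-0.145,0,0,0,0,-0.145,0,0,0,0]}}

```text
clock: 8.95
tool_pos: [0.6255, -0.004, 0.0903]
ee_rot: [0.792, 0.611, -0.0, 0.0]
force: [0.0, -0.5, -1.1]
finger_gap: 0.0365
grasp_force: 12.8
```

```bash
python3 -c "from h import *;base()"
```

```text
n 137 mean [290.4 227.3] min [282 192] max [308 248] grip 12.844516835175455 0.036666696803168135 F [-0.4 -0.1 -1. ] z [ 0.6255 -0.0041  0.0902]
```

{"name": "move_arm", "arguments": {"targets": [-0.14,0,0,0,0,-0.14,0,0,0,0,-0.14,0,0,0,0]}}

```text
clock: 9.3
tool_pos: [0.6255, -0.004, 0.0902]
ee_rot: [0.792, 0.611, -0.0, -0.0]
force: [-0.2, 0.4, -1.6]
finger_gap: 0.0368
grasp_force: 10.2
```

```bash
cat >> h.py <<'E'
def tilt():
    s,b=base(); b=b[(b[:,1]>205)&(b[:,0]<310)]; lo=b[b[:,1]>b[:,1].max()-8]; hi=b[b[:,1]<b[:,1].max()-18]
    print("low band x",lo[:,0].min(),lo[:,0].max(),"ymax",b[:,1].max(),"high band x",hi[:,0].min(),hi[:,0].max(),"y",hi[:,1].min(),hi[:,1].max()); return s
E
python3 -c "from h import *;tilt()"
```

```text
n 126 mean [291.5 226.3] min [283 193] max [311 247] grip 10.161488091107458 0.03647928643467822 F [ 0.1  0.2 -1.9] z [ 0.6255 -0.004   0.0903]
low band x 284 293 ymax 247 high band x 285 309 y 206 228
```

Nearly vertical. Now I lower it onto the floor.

{"name": "move_arm", "arguments": {"targets": [-0.14,0,0,0.08,0,-0.14,0,0,0.08,0,-0.14,0,0,0,0]}}

```text
clock: 9.65
tool_pos: [0.626, -0.0039, 0.0859]
ee_rot: [0.792, 0.611, 0.001, 0.0]
force: [-0.4, -0.3, 3.2]
finger_gap: 0.0366
grasp_force: 10.3
```

{"name": "move_arm", "arguments": {"targets": [-0.14,0,0,0.06,0,-0.14,0,0,0.06,0,-0.14,0,0,0,0]}}

```text
clock: 9.95
tool_pos: [0.6276, -0.0038, 0.084]
ee_rot: [0.792, 0.611, 0.002, 0.002]
force: [0.3, -0.9, 11.6]
finger_gap: 0.0367
grasp_force: 10.7
```

Run:
```python
from h import *
tilt(); pair("down",cs=(250,180,80),ct=(275,170,60))
```

```text
n 119 mean [290.3 228.7] min [281 192] max [300 248] grip 10.7336609903723 0.0367588502081979 F [ 0.7 -0.6 12.5] z [ 0.6276 -0.0038  0.084 ]
low band x 285 293 ymax 248 high band x 284 300 y 216 229
```

View pics/down.png

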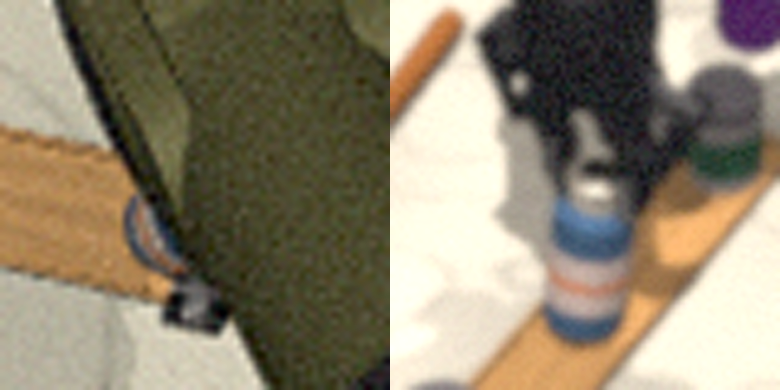

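Run:
```python
from h import *
s=shot("side"); o=s["world_from_camera"][:2,3]
for u in(289,290,291):
    q=ray(s,[u,248.0],.006)[0]; d=(q-o)/np.linalg.norm(q-o); c=q+.0225*d; print(u,c,"lane",(c-C)@U,(c-C)@V)
p=env.state()["tool_pos"][:2]; print("tcp",p,(p-C)@U,(p-C)@V)
```

```text
289 [0.64087737 0.00971203] lane -0.0024451872973535477 -0.01262069846714076
290 [0.63820787 0.00890334] lane -0.003908965776462239 -0.010246334313184712
291 [0.63553845 0.0080949 ] lane -0.005372477969102211 -0.0078719940071389
tcp [ 0.62757959 -0.00384253] -0.018946913432101715 -0.0032265446608575506
```

The base sits at about −4 mm and the mouth at −19 mm, a lean of 8–9°. I'll drag the mouth upright over the standing foot.

{"name": "move_arm", "arguments": {"targets": [-0.14,0.1,0,0,0,-0.14,0.1,0,0,0,-0.14,0.1,0,0,0,-0.14,0.08,0,0,0,-0.14,0,0,0,0]}}

```text
clock: 10.65
tool_pos: [0.6305, 0.0083, 0.0839]
ee_rot: [0.792, 0.611, 0.002, 0.001]
force: [0.3, 0.4, 11.0]
finger_gap: 0.0365
grasp_force: 10.7
```

Run:
```python
from h import *
s=tilt(); o=s["world_from_camera"][:2,3]
p=env.state()["tool_pos"][:2]; print("tcp",p,(p-C)@U,(p-C)@V,env.state()["moment"])
```

```text
n 117 mean [288.4 225.1] min [270 193] max [303 249] grip 10.72140360251069 0.03672644241256684 F [ 1.6  0.2 11.4] z [0.6305 0.0082 0.0839]
low band x 287 290 ymax 249 high band x 282 303 y 206 230
tcp [0.63053307 0.00817361] -0.006574980546852444 -0.00301256819888501 [ 0.13351495 -0.08699167  0.07820743]
```

```bash
cat >> h.py <<'E'
def rows():
    s=shot("side"); H=hsv(s); h,sa=H[...,0].astype(int),H[...,1]
    m=((h>98)&(h<125)&(sa>80)).astype(np.uint8)
    for y in range(214,252,2):
        x=np.where(m[y,275:312])[0]+275
        if len(x): print(y,x.min(),x.max(),len(x),end=" | ")
    p=env.state()["tool_pos"]; print()
    for z in(.0,.05,.08,.1): print(z,proj(s,[p[0],p[1],z]).round(1)[0],end=" ")
    return s
E
python3 -c "from h import *;rows()"
```

```text
226 282 284 3 | 228 282 294 13 | 230 283 296 14 | 232 283 296 14 | 234 286 293 8 | 248 285 293 5 | 
0.0 [292.3 243.5] 0.05 [291.3 231.5] 0.08 [290.7 223.9] 0.1 [290.3 218.7]
```

The body edges now line up vertically, centred near column 289 top and bottom. I'll unload the push, then open gently.

{"name": "move_arm", "arguments": {"targets": [-0.14,0.06,0,0,0,-0.14,0.06,0,0,0,-0.14,0,0,-0.06,0,-0.14,0,0,0,0]}}

```text
clock: 11.15
tool_pos: [0.6296, 0.0106, 0.084]
ee_rot: [0.792, 0.611, 0.0, 0.0]
force: [1.2, -0.9, 4.1]
finger_gap: 0.0369
grasp_force: 10.5
```

```bash
python3 -c "
from h import *;rows();s=env.state();print(s['force'],s['tool_pos'],s['finger_gap'])"
```

```text
218 289 298 2 | 226 283 283 1 | 228 283 286 4 | 230 283 295 13 | 232 284 296 13 | 234 285 295 11 | 248 285 286 2 | 250 288 288 1 | 
0.0 [292.3 244.3] 0.05 [291.3 232.2] 0.08 [290.7 224.6] 0.1 [290.3 219.4] [-0.03886763  0.56676555  4.20347598] [0.62969475 0.01056318 0.08403561] 0.036591687466618235
```

{"name": "move_arm", "arguments": {"targets": [-0.1,0,0,0,0,-0.05,0,0,0,0,0.1,0,0,0,0,0.3,0,0,0,0,0.6,0,0,0,0,1,0,0,0,0,1,0,0,0,0]}}

```text
clock: 11.9
tool_pos: [0.6293, 0.0105, 0.0837]
ee_rot: [0.792, 0.611, -0.0, -0.0]
force: [-0.5, -1.3, 0.4]
finger_gap: 0.0852
grasp_force: 0.0
```

```bash
python3 -c "
from h import *;rows();s=env.state();print(s['force'],s['tool_pos'],s['finger_gap'])"
```

```text
214 311 311 1 | 218 309 309 1 | 228 295 295 1 | 230 281 295 5 | 232 281 295 15 | 234 282 294 13 | 236 282 294 13 | 238 286 290 5 | 
0.0 [292.4 244.3] 0.05 [291.5 232.2] 0.08 [290.8 224.6] 0.1 [290.4 219.4] [ 0.89911752  0.56514915 -0.12800952] [0.62931223 0.01049463 0.08370325] 0.08535531855153136
```

{"name": "move_arm", "arguments": {"targets": [1,0,0,-0.3,0,1,0,0,-0.6,0,1,0,0,-0.9,0,1,0,0,-0.9,0,1,0,0,-0.9,0,1,0,0,0,0]}}

```text
clock: 12.55
tool_pos: [0.6314, 0.0112, 0.1965]
ee_rot: [0.792, 0.611, 0.003, 0.002]
force: [-0.6, -0.5, -0.2]
finger_gap: 0.0852
grasp_force: 0.0
```

{"name": "move_arm", "arguments": {"targets": [1,0.2,-1,0,0,1,0.2,-1,0,0,1,0.2,-1,0,0,1,0.2,-1,0,0,1,0.2,-1,0,0,1,0,0,0,0]}}

```text
clock: 13.15
tool_pos: [0.4882, 0.0797, 0.192]
ee_rot: [0.791, 0.612, -0.001, -0.0]
force: [0.2, -0.0, 0.1]
finger_gap: 0.0854
grasp_force: 0.0
```

Run:
```python
from h import *
print(env.state()["tool_pos"]); pair("stand",ct=(235,160,130)); rows()
```

```text
[0.48823882 0.07969291 0.19203163]
230 281 295 4 | 232 281 294 14 | 234 282 294 13 | 236 283 294 12 | 238 284 290 6 | 250 292 292 1 | 
0.0 [333.5 274.6] 0.05 [333.7 262.7] 0.08 [333.9 255.3] 0.1 [334.  250.2]
```

View pics/stand.png

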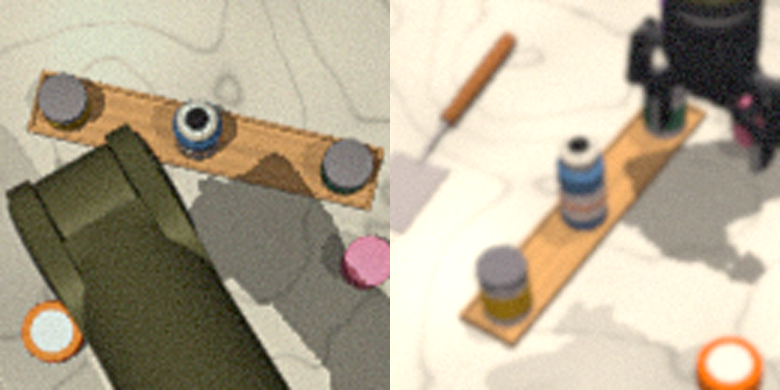

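The jar stands upright mid-tray, its dark mouth at about (301,199) in the top view, and both tins are in place. Next I measure the mouth (at z = 104 mm) and the cap from both views.

```bash
cat >> h.py <<'E'
def dark(s,near,z,half=6,thr=70):
    g=cv2.cvtColor(s["color"],cv2.COLOR_RGB2GRAY).astype(float); u,v=near
    w=g[v-half:v+half+1,u-half:u+half+1]; k=np.clip(thr-w,0,None); yy,xx=np.mgrid[v-half:v+half+1,u-half:u+half+1]
    c=np.array([(k*xx).sum(),(k*yy).sum()])/k.sum(); return c,ray(s,c,z)[0],int((k>0).sum())
def triang(sa,ua,sb,ub):
    def od(s,u):
        K,T=s["camera_matrix"],s["world_from_camera"]; d=T[:3,:3]@np.linalg.solve(K,[*u,1]); return T[:3,3],d/np.linalg.norm(d)
    (o1,d1),(o2,d2)=od(sa,ua),od(sb,ub); M=np.eye(3)*0;r=np.zeros(3)
    for o,d in((o1,d1),(o2,d2)): P=np.eye(3)-np.outer(d,d); M+=P; r+=P@o
    return np.linalg.solve(M,r)
E
python3 - <<'E'
from h import *
a,b=shot("top"),shot("side")
ca,pa,na=dark(a,(301,199),.104,4); cb,pb,nb=dark(b,(288,222),.104,4)
print("mouth",ca,pa,na,cb,pb,nb,triang(a,ca,b,cb),"lane",(pa-C)@U,(pa-C)@V,(pb-C)@U,(pb-C)@V)
# white rim ring in top
for s,near,n in((a,(253,270),"top"),(b,(341,302),"side")):
    H=hsv(s); h,sa,v=[H[...,i].astype(int) for i in range(3)]
    m=(h<22)&(sa>150); o=np.argwhere(m)[:,::-1]; o=o[np.hypot(*(o-near).T)<22]
    hull=cv2.convexHull(o.astype(np.int32)); mask=np.zeros((480,640),np.uint8); cv2.fillConvexPoly(mask,hull,1)
    d=(mask>0)&~((h<22)&(sa>120)); c=comp(d,near,12); print(n,"disc",c[1][4],c[2],ray(s,c[2],.030))
# tins lids heights check by both views
E
```

```text
mouth [300.22935268 199.14676339] [0.63309856 0.02170233] 44 [287.22884615 221.71346154] [0.63304344 0.0238993 ] 21 [0.63374448 0.02176844 0.10152645] lane 0.007160245921581438 -0.0020370870807990588 0.00927024877880164 -0.0014225914691257293
top disc 172 [251.84302326 269.86627907] [[0.44654733 0.16494146]]
side disc 185 [341.48648649 299.74594595] [[0.44692634 0.16634106]]
```

Mouth at (0.633, 0.0225), about the expected height, and within 2 mm between views. Cap at (0.4467, 0.1656). I move to the cap.

{"name": "move_arm", "arguments": {"targets": [1,0.6,-0.52,0,0,1,0.6,-0.52,0.5,0,1,0.6,-0.52,0.8,0,1,0.62,-0.51,0.8,0,1,0,0,0.8,0,1,0,0,0.8,0,1,0,0,0,0,1,0,0,0,0]}}

```text
clock: 14.2
tool_pos: [0.4507, 0.1636, 0.0807]
ee_rot: [0.792, 0.61, -0.0, -0.0]
force: [0.6, -0.2, 0.0]
finger_gap: 0.0854
grasp_force: 0.0
```

Run:
```python
from h import *
s=env.state(); p=s["tool_pos"]; d=np.array([.4467,.1656])-p[:2]; print(p, "x units",d@U/.03,"y units",-(d@V)/.03,"z units",(p[2]-.002)/.03, 2*np.degrees(np.arctan2(s["ee_rot"][1],s["ee_rot"][0])))
```

```text
[0.45066181 0.16359579 0.08065387] x units 0.030856405541218504 y units -0.14474476394947508 z units 2.6217955534535826 75.23663738799038
```

{"name": "move_arm", "arguments": {"targets": [1,0.03,-0.15,0.6,0,1,0,0,0.8,0,1,0,0,0.6,0,1,0,0,0.4,0,1,0,0,0.2,0,1,0,0,0,0]}}

```text
clock: 14.8
tool_pos: [0.4468, 0.1657, 0.003]
ee_rot: [0.792, 0.61, 0.0, 0.0]
force: [0.3, -0.7, -0.5]
finger_gap: 0.0855
grasp_force: 0.0
```

{"name": "move_arm", "arguments": {"targets": [0.5,0,0,0,0,0.4,0,0,0,0,-1,0,0,0,0,-1,0,0,0,0,-1,0,0,0,0,-1,0,0,0,0]}}

```text
clock: 15.4
tool_pos: [0.4468, 0.1658, 0.004]
ee_rot: [0.792, 0.611, 0.001, 0.001]
force: [-1.4, -1.7, 10.4]
finger_gap: 0.0567
grasp_force: 61.7
```

Gripped (57 mm gap, 62 N). Now I lift and carry it over.

{"name": "move_arm", "arguments": {"targets": [-1,0,0,-0.3,0,-1,0,0,-0.6,0,-1,0,0,-0.9,0,-1,0,0,-0.9,0,-1,0,0,-0.9,0,-1,0,0,-0.6,0,-1,0,0,0,0,-1,0,0,0,0]}}

```text
clock: 16.2
tool_pos: [0.4462, 0.1654, 0.1291]
ee_rot: [0.792, 0.61, 0.0, 0.0]
force: [0.2, -0.7, -1.1]
finger_gap: 0.056
grasp_force: 63.8
```

Run:
```python
from h import *
s=env.state(); p=s["tool_pos"]
a,b=shot("top"),shot("side")
ca,pa,na=dark(a,(300,199),.104,4); cb,pb,nb=dark(b,(287,222),.104,4); print(pa,pb)
d=np.array([.6331,.0225])-p[:2]; print(p,s["force"],s["finger_gap"],"x",d@U/.03,"y",-(d@V)/.03)
H=hsv(b); o=np.argwhere((H[...,0]<22)&(H[...,1]>150))[:,::-1]; q=proj(b,[p[0],p[1],p[2]+.025])[0]; o=o[np.hypot(*(o-q).T)<25]; print("cap in side",len(o),o.mean(0) if len(o) else 0,q)
```

```text
[0.63314432 0.02169395] [0.63321075 0.02398367]
[0.44618407 0.16540929 0.12905176] [ 0.24023311 -0.71187818 -1.13811107] 0.05603447840035297 x -3.0140387061441833 y 7.2406754607322945
cap in side 262 [339.39694656 275.63358779] [343.16635062 268.45946037]
```

{"name": "move_arm", "arguments": {"targets": [-1,-0.15,0.36,0,0,-1,-0.3,0.72,0,0,-1,-0.35,0.84,0,0,-1,-0.35,0.84,0,0,-1,-0.35,0.84,0,0,-1,-0.35,0.84,0,0,-1,-0.35,0.84,0,0,-1,-0.35,0.84,0,0]}}

```text
clock: 17.1
tool_pos: [0.6051, 0.0432, 0.1275]
ee_rot: [0.792, 0.61, -0.001, -0.0]
force: [0.4, -0.5, 0.5]
finger_gap: 0.0565
grasp_force: 63.8
```

{"name": "move_arm", "arguments": {"targets": [-1,-0.3,0.7,0,0,-1,-0.16,0.42,0,0,-1,0,0,0,0,-1,0,0,0,0,-1,0,0,0,0]}}

```text
clock: 17.6
tool_pos: [0.6324, 0.0239, 0.1283]
ee_rot: [0.792, 0.611, -0.0, -0.001]
force: [0.3, 0.6, -1.2]
finger_gap: 0.0561
grasp_force: 63.8
```

Run:
```python
from h import *
s=env.state(); p=s["tool_pos"]; d=np.array([.6331,.0225])-p[:2]; print(p,s["force"],s["finger_gap"],"x",d@U/.03,"y",-(d@V)/.03)
b=shot("side"); H=hsv(b); o=np.argwhere((H[...,0]<22)&(H[...,1]>150))[:,::-1]; q=proj(b,[p[0],p[1],.14])[0]; o=o[np.hypot(*(o-q).T)<25]; print("orange",len(o),o.min(0),o.max(0),"exp base/top",proj(b,[[.6331,.0225,.1255],[.6331,.0225,.1555]]).round(1).tolist())
img=b["color"][170:260,250:340,::-1]; cv2.imwrite("pics/over.png",cv2.convertScaleAbs(cv2.resize(img,(540,540),interpolation=cv2.INTER_CUBIC),alpha=1.5))
```

```text
[0.63240586 0.02392653 0.12828886] [ 0.25622778  0.63842883 -1.23768489] 0.056118715413469605 x -0.04006300690954676 y 0.03451718776822815
orange 194 [275 203] [293 224] exp base/top [[286.9, 215.6], [286.2, 207.3]]
```

View pics/over.png

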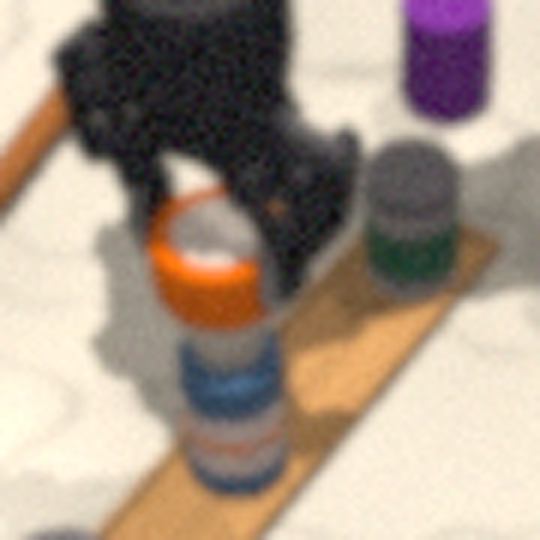

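The cap is level over the jar. Its left edge at column 274.5 and 22.9 px width put its centre at about 286, against 286.5 expected, so it's aligned to about 1 mm. Now I lower it.

{"name": "move_arm", "arguments": {"targets": [-1,-0.03,0.03,0.2,0,-1,0,0,0.25,0,-1,0,0,0.2,0,-1,0,0,0.15,0,-1,0,0,0.1,0,-1,0,0,0,0,-1,0,0,0,0]}}

```text
clock: 18.35
tool_pos: [0.6339, 0.0222, 0.1018]
ee_rot: [0.792, 0.611, 0.0, -0.0]
force: [-0.3, 0.9, 1.9]
finger_gap: 0.0564
grasp_force: 64.3
```

{"name": "move_arm", "arguments": {"targets": [-1,0,0,0.05,0,-1,0,0,0.05,0,-1,0,0,0,0]}}

```text
clock: 18.65
tool_pos: [0.6347, 0.0225, 0.1001]
ee_rot: [0.792, 0.611, 0.001, 0.001]
force: [-2.1, 0.1, 9.7]
finger_gap: 0.0561
grasp_force: 64.9
```

{"name": "move_arm", "arguments": {"targets": [-1,0,-0.03,0.05,0,-1,0,0,0.05,0,-1,0,0,0,0]}}

```text
clock: 18.95
tool_pos: [0.6342, 0.0226, 0.0969]
ee_rot: [0.792, 0.611, 0.001, 0.001]
force: [0.5, 0.2, 2.1]
finger_gap: 0.0566
grasp_force: 64.4
```

{"name": "move_arm", "arguments": {"targets": [-1,0,0,0.05,0,-1,0,0,0.05,0,-1,0,0,0,0]}}

```text
clock: 19.25
tool_pos: [0.6323, 0.0218, 0.0917]
ee_rot: [0.792, 0.611, -0.001, -0.0]
force: [0.3, -0.5, -2.0]
finger_gap: 0.0564
grasp_force: 64.0
```

The push peaked at about 10 N and dropped suddenly, so the catches are past the bead. I keep going until it's rigidly home.

{"name": "move_arm", "arguments": {"targets": [-1,0,0,0.05,0,-1,0,0,0.05,0,-1,0,0,0,0]}}

```text
clock: 19.55
tool_pos: [0.6333, 0.0217, 0.0904]
ee_rot: [0.792, 0.61, 0.0, 0.001]
force: [-2.1, -1.5, 5.7]
finger_gap: 0.056
grasp_force: 64.8
```

{"name": "move_arm", "arguments": {"targets": [-1,0,0,0.06,0,-1,0,0,0.06,0,-1,0,0,0,0]}}

```text
clock: 19.85
tool_pos: [0.6345, 0.0221, 0.0903]
ee_rot: [0.792, 0.61, 0.002, 0.002]
force: [-7.1, -1.8, 29.4]
finger_gap: 0.0562
grasp_force: 67.2
```

It's rigid at TCP z 0.0903, which puts the cap underside at about 86 mm: home. I ease the sideways load while keeping the push.

{"name": "move_arm", "arguments": {"targets": [-1,0,-0.04,0,0,-1,0,-0.02,0,0,-1,0,0,0,0,-1,0,0,0,0,-1,0,0,0,0]}}

```text
clock: 20.35
tool_pos: [0.6332, 0.0219, 0.0902]
ee_rot: [0.792, 0.61, 0.002, 0.002]
force: [-5.4, -4.6, 27.3]
finger_gap: 0.0563
grasp_force: 66.8
```

Run:
```python
from h import *
a,b=shot("top"),shot("side"); s=env.state(); print(s["force"],s["tool_pos"],s["grasp_force"])
H=hsv(b); o=np.argwhere((H[...,0]<22)&(H[...,1]>150))[:,::-1]; o=o[np.hypot(*(o-[286,222]).T)<22]; print("orange",o.min(0),o.max(0),"exp home base/top",proj(b,[[.6331,.0225,.086],[.6331,.0225,.116]]).round(1).tolist())
for s_,n,k in((a,(257,193),"ty"),(a,(351,215),"tg")):
    h=hsv(s_); c=comp((h[...,2]<95)&(h[...,1]<60),n,14); print(k,c[1][4],ray(s_,c[2],.069))
rows()
```

```text
[-4.57825981 -3.94297667 27.45502159] [0.6331882  0.02186451 0.09013169] 66.8435975164175
orange [276 211] [301 233] exp home base/top [[287.8, 226.0], [287.1, 218.1]]
ty 211 [[0.66201139 0.14721827]]Traceback (most recent call last):
  File "<stdin>", line 5, in <module>
  File "h.py", line 18, in comp
    i=max(g,key=lambda i:st[i,4]); return l==i,st[i],c[i]
ValueError: max() iterable argument is empty
```

The cap is home under a steady push of about 27 N. The yellow tin hasn't moved, and the green tin stood in place in the last crop. Handing in.

```bash
python3 -c "from cell import env; print(env.sign_off())"
```

```text
the job is handed in; nothing more can be done
None
```

The jar stands upright in the tray between the two tins, the orange cap is snapped fully home, and I handed in with the arm still pushing down on the cap at about 27 N (about 20 s of the 66 s used).

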